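# Seat the cheese board on the tray's stud

## Task

The round wooden board with the wide centre hole has been put down askew on its metal serving tray: it leans on the tray's stud instead of sitting over it. Nudge it sideways, without picking it up, until its hole drops over the stud and it lies flat on the tray, then let go. Leave the plain round board without a hole where it lies.

Things in the scene. Friction and masses are not known exactly. Their poses are not given: they have to be found in the camera images.
- board_center (a point): Loose round board of light wood, 130 mm across, 18 mm thick, 0.2 kg, with a 48 mm hole through the middle; the point is its centre, half-way through. At the start it leans about 10 degrees on the stud's tip, its centre 33 to 40 mm from the stud; its low rim rests on the tray on the side away from the stud. Pushed there towards the stud it slides easily. Seated, its top is 30 mm above the worktop.
- stud_tip (a point): Top of the tray's upright centre stud, 28 mm above the worktop. The domed bright metal stud is 22 mm thick (13 mm of play all round in the board's hole) and stands 16 mm above the flat, rimless top of the round dark metal tray. The tray is 230 mm across, its top 12 mm above the worktop, centred on the stud, fixed to the worktop; it does not turn.
- plain_center (a point): Bystander: plain round board of the same light wood, 130 mm across and 18 mm thick, without a hole, lying flat on the worktop away from the tray; the point is its centre, half-way up. It must stay where it is.
There are look-alikes about, which are no part of the job. What is shaped like the part that bears board_center but black is not meant.

How it is judged:
By the outcome, as a careful person would: the job done as asked, in the order asked, and still so for the second after the job is handed in, with the robot touching nothing.
It also fails if it takes over 27 s, if anything falls off the work surface, if the arm or the gripper's body presses on something with over 40 N, if the wrist force passes 120 N, or if a joint passes its speed limit or range.

## Robot

A 7-joint arm with a two-finger parallel gripper is mounted at the origin on a cart in front of the work surface, level with it; the furniture and walls round the work are solid. World frame = base frame: x ahead of the robot, y to its left, z up, the work surface at z = 0. Lengths are in m, angles in rad, forces in N, time in s.
With the tool pointing down it reaches from about 0.4 to 0.85 m from the base axis. Payload 4.5 kg.
Tool frame: the origin (TCP) lies between the finger pads; the fingertips stand 8 mm ahead of it and the grasp point (between the pads) lies 11 mm behind it; z points along the fingers, y is the direction in which the jaws open and shut (so a half turn about z gives the same grasp; the last joint's range is limited). The gripper opens to 88 mm and grips with 3 to 60 N. Pads are 18 mm wide; open, the fingers measure 123 mm over their backs; the gripper's body (75 mm by 187 mm) begins 45 mm behind the grasp point.
Start: joints at [-1.227, 0.689, -0.195, 1.565, 0.157, 0.902, -0.215], TCP at [0.191, 0.595, 0.247] pointing down, gripper open.
Joint ranges: [-3.01, 3.01], [-0.46, 2.08], [-1.47, 1.51], [0.13, 2.56], [-1, 4.14], [0.04, 2.09], [-2.66, 2.66]. Speed limits (rad/s): [2.57, 2.57, 3.14, 3.14, 3.14, 3.14, 3.14].

## Interface

Orientations are given as a unit quaternion [x, y, z, w].
In Python, from plant import r gives the robot as it stands.
- The arm moves only by the tool carry_out, never from a script. Its argument "commands" is a list that holds one entry, the list of rows, each a list of 7 numbers: the turn, a rotation vector about the tool's x, y, z in rad, then the shift along the tool's x, y, z in cm, then the finger opening in cm, from 0 to 8.81. A call has 1 to 10 rows; each row is the pose to reach, as a shift and turn from the pose commanded when the call began, along the tool's axes at that moment; what a row does not reach only later rows make up. A row lasts 1/12 s, in which the tool goes at most 41.7 mm and 7.16 degrees, less where a joint would pass 70% of its speed; a pose out of reach is approached as far as the arm can. A call with a gripper value outside its range is refused whole. The fingers move at their own pace and stop on an object; "force" is the grip in N (left out, the last holds). Time passes only in rows, so rows that repeat a pose let the fingers close. It gives the time, the measured TCP pose, the force and the opening at its end, in the units of the state.
- r.get_state(): the state, without advancing time (a new reading comes with each control period).
- r.snapshot(name): name is "scene" or "top" or "wrist"; returns a dict with "pixels" (384x512x3 uint8, red, green, blue), "mtx" (3x3 intrinsics, pixels), "k1" (the pictures are not rectified: a ray, as slopes to the right and down, at radius r is drawn at 1 + k1 r^2 times it, then the intrinsics apply), "xyz" and "rotation" of the camera in the world. Camera axes: x right, y down, z forward; pixel columns grow to the right and rows downward; lengths in m; the calibration is good to about 2 mm. A picture is of the moment at which its call begins. There is no depth.
- r.finish_job(): hands the job in, once; it reports no verdict.
The state is a dict: "clock": time; "q": joint angles; "qd": joint speeds; "joint_torque": joint torques, N m; "tool_pos": TCP position; "eef_rot": TCP orientation; "contact_force": force on the tool from outside, world axes, zero at the start; "moment": the same for the moment, N m; "opening": opening from 0.0 (shut) to 1.0 (fully open).
Only numpy, scipy, OpenCV 4.12 (cv2) and the standard library are available. Lean on these libraries where they do the work, as an engineer would, in place of code of your own. Each camera call takes 0.05 s, during which the arm holds its last target.

## Working session

There is one attempt and no reset: what is moved stays moved. The work goes in short steps, Python scripts to look and compute and a tool call to move; the robot and the scene stay as the last step left them, time stands still between calls to the robot, and variables do not carry over. Pictures are saved under pics/ and viewed, and the job is handed in when it is done.

Besides the shell and the picture viewer there is one more tool, called after "Emit:" by a JSON object that holds its "api" and its "payload", one argument or row to a line. carry_out: Moves the arm, as the interface text tells. Its arguments: {"type":"object","properties":{"commands":{"type":"array"},"force":{"type":"number"}},"required":["commands"]}

```bash
mkdir -p pics; ls; cat > h.py <<'E'
from plant import r
import numpy as np, cv2
from scipy.spatial.transform import Rotation as R
def snap(n,f):
    s=r.snapshot(n); cv2.imwrite('pics/'+f,s['pixels'][:,:,::-1]); np.savez('pics/'+f[:-4],**{k:np.array(s[k]) for k in s}); return s
def load(f): return np.load('pics/'+f+'.npz')
def rot(s):
    a=np.array(s['rotation']); return a if a.shape==(3,3) else R.from_quat(a).as_matrix()
def ray(s,u,v):
    K=np.array(s['mtx']); k=float(s['k1'])
    p=cv2.undistortPoints(np.array([[[u,v]]],float),K,np.array([k,0,0,0.]))[0,0]
    return np.array(s['xyz']),rot(s)@np.array([p[0],p[1],1])
def onz(s,u,v,z):
    o,d=ray(s,u,v); return o+d*(z-o[2])/d[2]
def proj(s,P):
    p=(np.atleast_2d(P)-np.array(s['xyz']))@rot(s); x=p[:,:2]/p[:,2:]; x=x*(1+float(s['k1'])*(x**2).sum(1,keepdims=True))
    K=np.array(s['mtx']); return x@K[:2,:2].T+K[:2,2]
E
python3 - <<'E'
from h import *
for n in('scene','top','wrist'):
    s=snap(n,n+'0.png'); print(n,s['xyz'],s['rotation'],s['mtx'],s['k1'])
st=r.get_state(); print(st)
E
```

```text
pics
scene [ 0.15654319 -0.51266919  0.91023505] [ 0.90369208 -0.25226405  0.09181159 -0.33357773] [[411.35462068   0.         260.70822055]
 [  0.         411.35462068 185.8879408 ]
 [  0.           0.           1.        ]] 0.0075851129084170766
top [0.30756697 0.12583443 1.07853789] [ 0.71144617 -0.69496397  0.07436511 -0.07307022] [[365.67828127   0.         255.46954073]
 [  0.         365.67828127 194.44579211]
 [  0.           0.           1.        ]] -0.06831775300118334
wrist [0.11553885 0.61933317 0.38254309] [0.79795488 0.58284268 0.08977133 0.12451312] [[286.85628354   0.         256.69885122]
 [  0.         286.85628354 187.62742698]
 [  0.           0.           1.        ]] -0.045224846951846906
{'clock': 0.15, 'q': array([-1.22718339,  0.6897714 , -0.19448198,  1.56605185,  0.15731113,
        0.90248367, -0.21512741]), 'qd': array([-0.00099837, -0.00131575, -0.0015461 , -0.00422286,  0.0005012 ,
        0.00026453, -0.00196572]), 'joint_torque': array([-1.61508273e-03, -5.27862096e+01, -1.26847364e+00, -1.53585720e+01,
       -5.24784462e-02,  3.98565564e-03,  1.25683091e-04]), 'tool_pos': array([0.19047433, 0.59480902, 0.24611974]), 'eef_rot': array([ 1.54286053e-01,  9.88025998e-01, -6.62911512e-04, -3.62392391e-05]), 'contact_force': array([ 0.76521041, -0.60840988,  0.45886825]), 'moment': array([-0.04532925, -0.00801539,  0.09104475]), 'opening': 0.9960843743691555}
```

View pics/scene0.png

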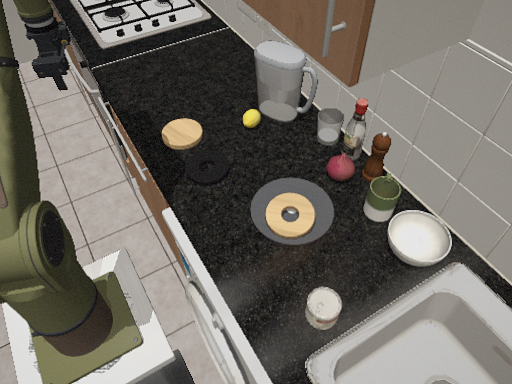

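View pics/top0.png

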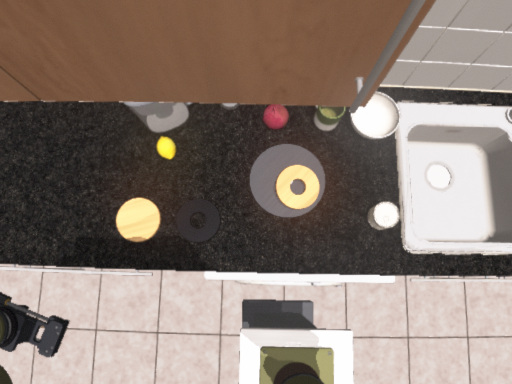

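View pics/wrist0.png

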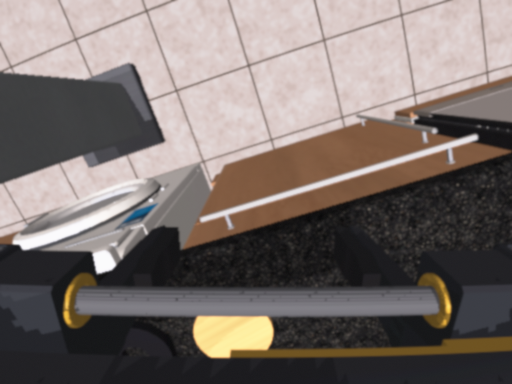

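Scene: the light-wood ring on the dark round tray is at scene (290,215) / top (297,187). The candidates are:
- light ring on the tray, top (297,187): the target
- black ring lying on the worktop, top (198,220): look-alike
- plain round board, top (138,219): bystander

Next I'll take a close crop and measure.

```bash
python3 - <<'E'
from h import *
a=load('top0');b=load('scene0')
c1=cv2.resize(a['pixels'][130:230,235:340],None,fx=4,fy=4,interpolation=cv2.INTER_CUBIC)
c2=cv2.resize(b['pixels'][170:250,245:340],None,fx=4,fy=4,interpolation=cv2.INTER_CUBIC)
H=max(c1.shape[0],c2.shape[0]); im=np.zeros((H,c1.shape[1]+c2.shape[1],3),np.uint8); im[:c1.shape[0],:c1.shape[1]]=c1; im[:c2.shape[0],c1.shape[1]:]=c2
cv2.imwrite('pics/crop0.png',im[:,:,::-1])
for nm,s in(('top',a),('scene',b)):
    hsv=cv2.cvtColor(s['pixels'],cv2.COLOR_RGB2HSV)
    m=((hsv[...,1]>70)&(hsv[...,2]>120)&(hsv[...,0]<28)).astype(np.uint8)
    n,l,st,ce=cv2.connectedComponentsWithStats(m)
    for i in range(1,n):
        if 400<st[i,4]<6000: print(nm,st[i],ce[i],onz(s,*ce[i],0.03))
# tray fit in top/scene: project hypothesised rim
E
```

```text
top [   0    0  106  102 2683] [47.12597838 48.59560194] [1.00840133 0.82972709 0.03      ]
top [361   8  69  98 474] [390.3649789  62.9535865] [ 0.97630984 -0.30105863  0.03      ]
top [  0  70  35  32 465] [10.49247312 90.20860215] [0.85651918 0.92916546 0.03      ]
top [ 275  165   45   45 1408] [297.04119318 186.64559659] [0.55627312 0.00448394 0.03      ]
top [ 116  197   45   45 1578] [137.75728771 219.20405577] [0.44810996 0.4669061  0.03      ]
top [316 348  17  36 417] [325.42925659 366.77458034] [ 0.05672766 -0.07418932  0.03      ]
scene [162 118  40  31 963] [181.34579439 132.894081  ] [0.44279616 0.45020504 0.03      ]
scene [ 265  193   50   44 1541] [289.87670344 214.56586632] [0.55778147 0.00561689 0.03      ]
```

View pics/crop0.png

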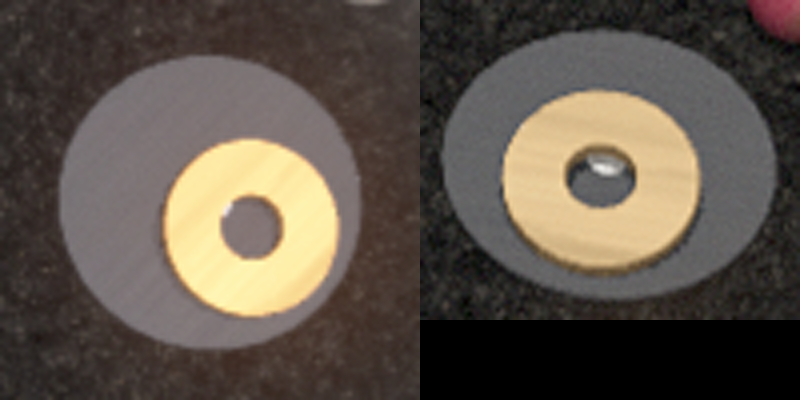

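The crop confirms it: a light ring with the bright stud peeking at the hole's edge, up-left in the top view. I'll now fit the tray and board by projection.

```bash
cat >> h.py <<'E'
from scipy.optimize import least_squares
def woodmask(s):
    hsv=cv2.cvtColor(np.array(s['pixels']),cv2.COLOR_RGB2HSV)
    return ((hsv[...,1]>70)&(hsv[...,2]>120)&(hsv[...,0]<28)).astype(np.uint8)
E
python3 - <<'E'
from h import *
a=load('top0');b=load('scene0')
th=np.linspace(0,2*np.pi,72,endpoint=False)
def circ(c,n,rad):
    n=n/np.linalg.norm(n); u=np.cross(n,[0,1,0.]);u/=np.linalg.norm(u);v=np.cross(n,u)
    return c+rad*(np.cos(th)[:,None]*u+np.sin(th)[:,None]*v)
# tray: gradient-based edge points radially
def edge(s,c0,r0,r1,smooth=1):
    g=cv2.GaussianBlur(cv2.cvtColor(s['pixels'],cv2.COLOR_RGB2GRAY).astype(float),(0,0),1.0)
    out=[]
    for t in th:
        rr=np.arange(r0,r1,0.0005)
        P=np.c_[c0[0]+rr*np.cos(t),c0[1]+rr*np.sin(t),np.full(len(rr),c0[2])]
        p=proj(s,P).astype(np.float32)
        v=cv2.remap(g.astype(np.float32),p[:,0][None],p[:,1][None],cv2.INTER_LINEAR)[0]
        d=np.gradient(v); i=np.argmin(d); out.append(P[i,:2])
    return np.array(out)
T=[]
for nm,s,c in(('top',a,(287.6,180.5)),('scene',b,(292,211))):
    c0=onz(s,*c,0.012)
    e=edge(s,c0,0.10,0.13)
    f=least_squares(lambda p:np.hypot(e[:,0]-p[0],e[:,1]-p[1])-p[2],[*c0[:2],.115],loss='soft_l1',f_scale=.002)
    print(nm,'tray',f.x); T.append(f.x[:2])
T=np.mean(T,0);print('tray',T)
# board: joint fit using rendering of the silhouette area/hole: fit top-face outline edges + hole
def hull_contour(s):
    m=woodmask(s); n,l,st,ce=cv2.connectedComponentsWithStats(m)
    i=[i for i in range(1,n) if 1200<st[i,4]<3000 and 270<ce[i][0]<310][0]
    m=(l==i).astype(np.uint8); return m
import itertools
def model(s,p,shape):
    c=np.array([p[0],p[1],p[2]]); n=np.array([p[3],p[4],1.]);n/=np.linalg.norm(n)
    F=4
    m=np.zeros(shape,np.uint8)
    P=np.r_[proj(s,circ(c+n*.009,n,.065)),proj(s,circ(c-n*.009,n,.065))]
    S=16
    h=cv2.convexHull((P*F*1+F/2-.5).astype(np.float32))
    m=np.zeros((shape[0]*F,shape[1]*F),np.uint8)
    cv2.fillConvexPoly(m,np.round(h*S).astype(np.int32),255,shift=4)
    A=np.zeros_like(m);B=np.zeros_like(m)
    for M,k in((A,.009),(B,-.009)):
        q=proj(s,circ(c+n*k,n,.024))*F+F/2-.5
        cv2.fillConvexPoly(M,np.round(q*S).astype(np.int32),255,shift=4)
    m[(A>0)&(B>0)]=0
    return cv2.resize(m,(shape[1],shape[0]),interpolation=cv2.INTER_AREA)/255.
masks=[(s,hull_contour(s)) for s in(a,b)]
def cost(p):
    # p: x,y,tx,ty, calibration offset of scene
    e=0
    for k,(s,m) in enumerate(masks):
        M=model(s,p,m.shape)
        e+=np.abs(M[140:260,240:350]-m[140:260,240:350]).sum()
    return e
from scipy.optimize import minimize
best=None
for ph in np.arange(0,2*np.pi,np.pi/4):
    x0=np.array([.557,.005,.03,.17*np.cos(ph),.17*np.sin(ph)])
    f=minimize(cost,x0,method='Nelder-Mead',options=dict(initial_simplex=np.vstack([x0]+[x0+d for d in np.diag([.006,.006,.006,.08,.08])]),maxiter=150))
    print(round(ph,2),f.fun,f.x.round(4))
    if best is None or f.fun<best.fun:best=f
p=best.x;print('best',p, 'dist',np.hypot(*(p[:2]-T)),'dir to stud',T-p[:2],'tilt',np.degrees(np.arctan(np.hypot(*p[3:]))))
E
```

```text
top tray [0.58294764 0.03331594 0.1134509 ]
scene tray [0.58175687 0.03095796 0.11438867]
tray [0.58235226 0.03213695]
0.0 170.06666666666666 [ 0.5566  0.0053  0.0338  0.0085 -0.0437]
0.79 168.22745098039218 [ 0.5565  0.0053  0.0341 -0.0053 -0.0265]
1.57 169.86666666666667 [ 0.5564  0.0052  0.0344  0.0083 -0.0356]
2.36 169.30588235294118 [ 0.5564  0.0052  0.034  -0.003  -0.0344]
3.14 170.36078431372547 [ 0.5567  0.0053  0.0336 -0.0068 -0.0344]
3.93 169.39215686274508 [ 0.5565  0.0052  0.0339 -0.0017 -0.033 ]
4.71 169.24705882352941 [ 5.565e-01  5.200e-03  3.390e-02  3.000e-04 -3.060e-02]
5.5 172.99215686274508 [ 5.568e-01  5.200e-03  3.310e-02 -4.000e-04 -7.000e-02]
best [ 0.55647412  0.0052661   0.03414299 -0.00532008 -0.02648949] dist 0.03730577194203488 dir to stud [0.02587814 0.02687085] tilt 1.547666276306175
```

```bash
cat >> h.py <<'E'
def row(target,xang):
    st=r.get_state(); q=R.from_quat(st['eef_rot']); p=st['tool_pos']
    c,s=np.cos(xang),np.sin(xang)
    T=R.from_matrix(np.array([[c,s,0],[s,-c,0],[0,0,-1]]).T.copy() if False else np.c_[[c,s,0],[s,-c,0],[0,0,-1]])
    rv=(q.inv()*T).as_rotvec(); sh=q.inv().apply(np.array(target)-p)*100
    print('row',rv.round(3),sh.round(2),'| t',round(st['clock'],2),'pos',p.round(4),'F',st['contact_force'].round(1),'xang',np.degrees(np.arctan2(*q.as_matrix()[[1,0],0])).round(1))
S=np.array([.5824,.0321]); A=np.arctan2(.02687,.02588); D=np.array([np.cos(A),np.sin(A)])
E
python3 - <<'E'
from h import *
t=S-.121*D; row([*t,.16],A)
E
```

```text
row [-1.000e-03  1.000e-03  2.028e+00] [-49.14 -52.49   8.69] | t 0.15 pos [0.1905 0.5948 0.2461] F [ 0.8 -0.6  0.5] xang 162.2
```

Emit:
{"api": "carry_out", "payload": {
  "commands": [
    [[0, 0, 2.03, -49.1, -52.5, 4, 8.8], [0, 0, 2.03, -49.1, -52.5, 4, 8.8], [0, 0, 2.03, -49.1, -52.5, 4, 8.8], [0, 0, 2.03, -49.1, -52.5, 4, 8.8], [0, 0, 2.03, -49.1, -52.5, 4, 8.8], [0, 0, 2.03, -49.1, -52.5, 4, 8.8], [0, 0, 2.03, -49.1, -52.5, 4, 8.8], [0, 0, 2.03, -49.1, -52.5, 4, 8.8], [0, 0, 2.03, -49.1, -52.5, 4, 8.8], [0, 0, 2.03, -49.1, -52.5, 4, 8.8]]
  ]
}}

```text
clock: 0.98
tool_pos: [0.3689, 0.2175, 0.2236]
eef_rot: [0.705, 0.709, 0.0, 0.0]
contact_force: [0.6, -1.3, 0.5]
opening: 1.0
```

```bash
python3 - <<'E'
from h import *
t=S-.121*D; row([*t,.16],A); print(r.get_state()['q'].round(2))
E
```

```text
row [ 0.    -0.     0.772] [-27.33  12.8    6.36] | t 0.98 pos [0.3689 0.2175 0.2236] F [ 0.6 -1.3  0.5] xang 90.3
[-0.71  0.49  0.1   2.17 -0.1   0.49 -0.52]
```

Emit:
{"api": "carry_out", "payload": {
  "commands": [
    [[0, 0, 0.77, -27.3, 12.8, 6.4, 8.8], [0, 0, 0.77, -27.3, 12.8, 6.4, 8.8], [0, 0, 0.77, -27.3, 12.8, 6.4, 8.8], [0, 0, 0.77, -27.3, 12.8, 6.4, 8.8], [0, 0, 0.77, -27.3, 12.8, 6.4, 8.8], [0, 0, 0.77, -27.3, 12.8, 6.4, 8.8], [0, 0, 0.77, -27.3, 12.8, 6.4, 8.8], [0, 0, 0.77, -27.3, 12.8, 6.4, 8.8], [0, 0, 0.77, -27.3, 12.8, 6.4, 8.8], [0, 0, 0.77, -27.3, 12.8, 6.4, 8.8]]
  ]
}}

```text
clock: 1.82
tool_pos: [0.4993, -0.0529, 0.1591]
eef_rot: [0.919, 0.394, -0.0, -0.0]
contact_force: [-0.6, 1.0, -1.5]
opening: 1.001
```

```bash
python3 - <<'E'
from h import *
t=S-.121*D; row([*t,.026],A); print(r.get_state()['q'].round(2))
snap('wrist','wrist1.png')
E
```

```text
row [-0.001  0.     0.006] [-0.21  0.1  13.31] | t 1.82 pos [ 0.4993 -0.0529  0.1591] F [-0.6  1.  -1.5] xang 46.4
[-0.1   0.68  0.19  2.03 -0.27  0.46 -0.47]
```

View pics/wrist1.png

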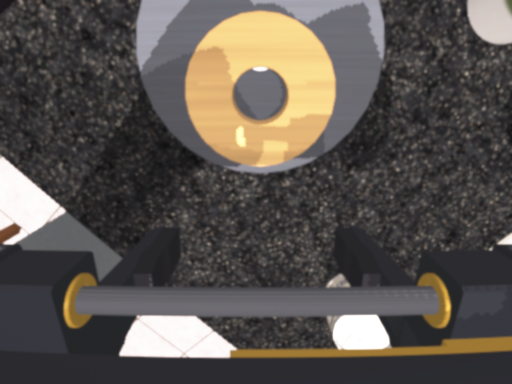

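The wrist view shows the ring at (260,88) and the stud's bright tip at (260,69), straight ahead and centred between the fingers. I'll descend behind the low rim.

Emit:
{"api": "carry_out", "payload": {
  "commands": [
    [[0, 0, 0.005, -0.2, 0.1, 3.5, 8.8], [0, 0, 0.005, -0.2, 0.1, 7, 8.8], [0, 0, 0.005, -0.2, 0.1, 10, 8.8], [0, 0, 0.005, -0.2, 0.1, 12, 8.8], [0, 0, 0.005, -0.2, 0.1, 13, 8.8], [0, 0, 0.005, -0.2, 0.1, 13.2, 8.8], [0, 0, 0.005, -0.2, 0.1, 13.2, 8.8]]
  ]
}}

```text
clock: 2.45
tool_pos: [0.4987, -0.0532, 0.0278]
eef_rot: [0.919, 0.393, -0.0, -0.0]
contact_force: [-0.1, -0.1, 1.1]
opening: 0.994
```

```bash
python3 - <<'E'
from h import *
t=S-.094*D; row([*t,.026],A)
snap('scene','scene2.png');snap('wrist','wrist2.png');
a=cv2.imread('pics/scene2.png')[150:280,230:360];b=cv2.imread('pics/wrist2.png')
cv2.imwrite('pics/c2.png',np.hstack([cv2.resize(a,(390,390)),cv2.resize(b,(400,390))]))
E
```

```text
row [-0.001 -0.     0.004] [2.55 0.12 0.18] | t 2.45 pos [ 0.4987 -0.0532  0.0278] F [-0.1 -0.1  1.1] xang 46.3
```

View pics/c2.png

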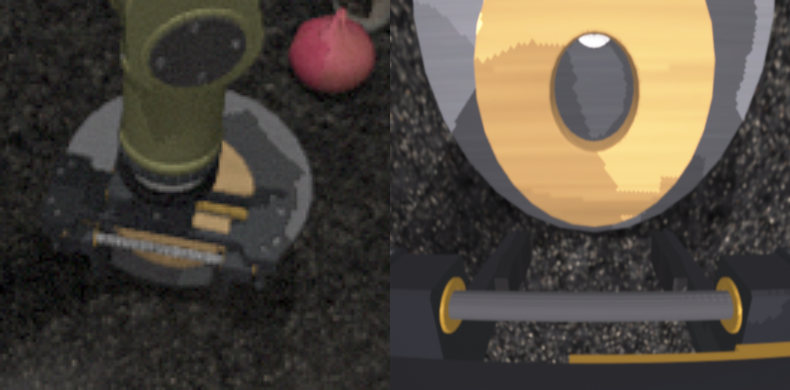

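Wrist view: the hole and the stud's bright tip are both at column ~594, and the finger gap is centred at ~593. So the board is aligned. I'll push gently towards the stud.

Emit:
{"api": "carry_out", "payload": {
  "commands": [
    [[0, 0, 0, 0.8, 0.1, 0.2, 8.8], [0, 0, 0, 1.6, 0.1, 0.2, 8.8], [0, 0, 0, 2.1, 0.1, 0.2, 8.8], [0, 0, 0, 2.5, 0.1, 0.2, 8.8], [0, 0, 0, 2.9, 0.1, 0.2, 8.8], [0, 0, 0, 3.3, 0.1, 0.2, 8.8], [0, 0, 0, 3.7, 0.1, 0.2, 8.8], [0, 0, 0, 4.1, 0.1, 0.2, 8.8], [0, 0, 0, 4.5, 0.1, 0.2, 8.8], [0, 0, 0, 4.5, 0.1, 0.2, 8.8]]
  ]
}}

```text
clock: 3.38
tool_pos: [0.5322, -0.021, 0.0255]
eef_rot: [0.919, 0.393, 0.001, -0.0]
contact_force: [-0.1, 0.1, -0.4]
opening: 0.997
```

```bash
python3 - <<'E'
from h import *
t=S-.057*D; row([*t,.026],A)
snap('wrist','wrist3.png')
E
```

```text
row [ 0.001 -0.002  0.004] [ 1.61 -0.06 -0.05] | t 3.38 pos [ 0.5322 -0.021   0.0255] F [-0.1  0.1 -0.4] xang 46.3
```

View pics/wrist3.png

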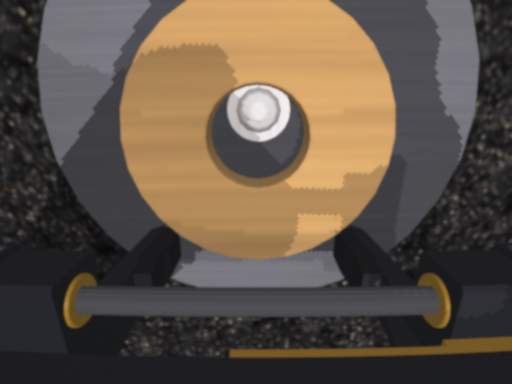

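The stud is now wholly inside the hole, at (258,110) with the hole centre at (258,130), near its far edge. I'll push about 10 mm more to centre it.

Emit:
{"api": "carry_out", "payload": {
  "commands": [
    [[0, 0, 0, 0.3, 0, 0, 8.8], [0, 0, 0, 0.6, 0, 0, 8.8], [0, 0, 0, 0.9, 0, 0, 8.8], [0, 0, 0, 1.1, 0, 0, 8.8], [0, 0, 0, 1.1, 0, 0, 8.8]]
  ]
}}

```text
clock: 3.85
tool_pos: [0.5386, -0.0143, 0.0255]
eef_rot: [0.92, 0.393, 0.0, -0.0]
contact_force: [0.6, 0.1, -0.1]
opening: 1.002
```

```bash
python3 - <<'E'
from h import *
t=S-.057*D; row([*t,.026],A)
snap('wrist','wrist4.png')
E
```

```text
row [-0.    -0.     0.003] [ 0.68 -0.06 -0.05] | t 3.85 pos [ 0.5386 -0.0143  0.0255] F [ 0.6  0.1 -0.1] xang 46.3
```

View pics/wrist4.png

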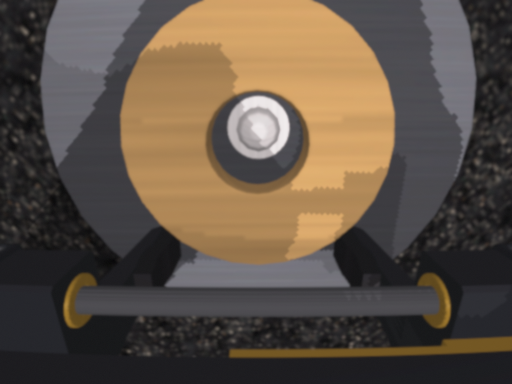

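Hole centre (258,140) and stud (258,127), about 6 mm off. I'll push 5 mm more, then back away.

Emit:
{"api": "carry_out", "payload": {
  "commands": [
    [[0, 0, 0, 0.3, 0, 0, 8.8], [0, 0, 0, 0.5, 0, 0, 8.8], [0, 0, 0, 0.5, 0, 0, 8.8], [0, 0, 0, -0.5, 0, 0, 8.8], [0, 0, 0, -2, 0, 0, 8.8], [0, 0, 0, -4, 0, 0, 8.8], [0, 0, 0, -5, 0, -2, 8.8], [0, 0, 0, -5.5, 0, -6, 8.8], [0, 0, 0, -6, 0, -10, 8.8], [0, 0, 0, -6, 0, -13.5, 8.8]]
  ]
}}

```text
clock: 4.73
tool_pos: [0.4951, -0.0598, 0.1623]
eef_rot: [0.92, 0.391, -0.001, -0.0]
contact_force: [0.9, -0.2, 1.1]
opening: 0.994
```

```bash
python3 - <<'E'
from h import *
t=np.array([.33,-.12]); row([*t,.22],A)
snap('wrist','wrist5.png')
E
```

```text
row [-0.001  0.001 -0.   ] [-15.8   -7.72  -5.75] | t 4.73 pos [ 0.4951 -0.0598  0.1623] F [ 0.9 -0.2  1.1] xang 46.1
```

View pics/wrist5.png

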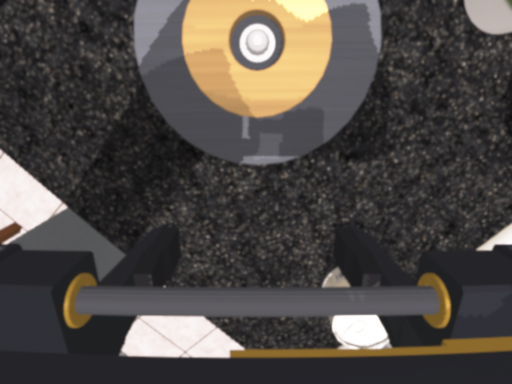

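The stud is concentric in the hole at (257,41). I'll move back and up so the fixed cameras have a clear view, to check flatness and the bystander.

Emit:
{"api": "carry_out", "payload": {
  "commands": [
    [[0, 0, 0, -3, 0, -3, 8.8], [0, 0, 0, -6, 0, -6, 8.8], [0, 0, 0, -8, 0, -10, 8.8], [0, 0, 0, -8, 0, -13, 8.8], [0, 0, 0, -8, 0, -16, 8.8], [0, 0, 0, -8, 0, -16, 8.8], [0, 0, 0, -8, 0, -16, 8.8], [0, 0, 0, -8, 0, -16, 8.8]]
  ]
}}

```text
clock: 5.45
tool_pos: [0.4407, -0.1156, 0.3198]
eef_rot: [0.92, 0.393, -0.0, -0.0]
contact_force: [0.2, 1.1, 0.4]
opening: 0.995
```

```bash
python3 - <<'E'
from h import *
a=snap('top','top6.png');b=snap('scene','scene6.png')
for nm,s in(('top',a),('scene',b)):
    m=woodmask(s); n,l,st,ce=cv2.connectedComponentsWithStats(m)
    for i in range(1,n):
        if 800<st[i,4]<2500: print(nm,st[i],ce[i].round(2),onz(s,*ce[i],0.03).round(4))
x=a['pixels'][130:230,235:340];y=b['pixels'][170:250,245:340]
cv2.imwrite('pics/c6.png',np.hstack([cv2.resize(x,(400,380),interpolation=2),cv2.resize(y,(400,380),interpolation=2)])[:,:,::-1])
st=r.get_state();print(st['tool_pos'],st['contact_force'],st['qd'].round(3),st['clock'])
E
```

```text
top [ 266  158   45   43 1360] [287.56 178.8 ] [0.5795 0.0326 0.03  ]
top [ 116  197   45   45 1587] [137.76 219.3 ] [0.4478 0.4669 0.03  ]
scene [162 118  41  31 973] [181.29 132.95] [0.4425 0.45   0.03  ]
scene [ 268  187   48   40 1259] [290.95 206.3 ] [0.5757 0.0271 0.03  ]
[ 0.44048171 -0.11547248  0.31913944] [ 0.92069799  0.05632424 -0.13927943] [-0.002  0.006  0.003 -0.004 -0.001  0.003 -0.001] 5.55
```

View pics/c6.png

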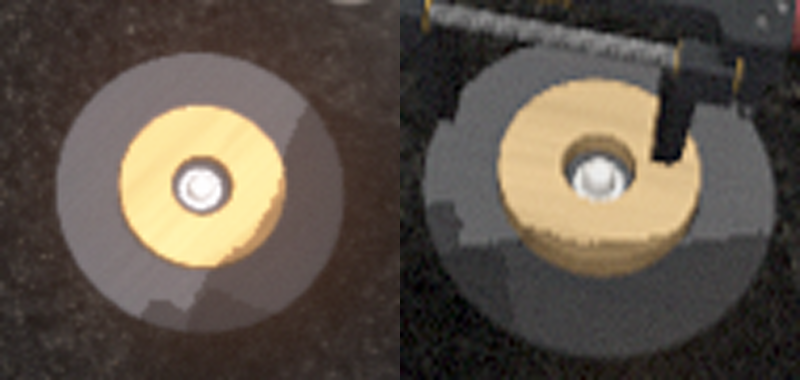

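View pics/scene6.png

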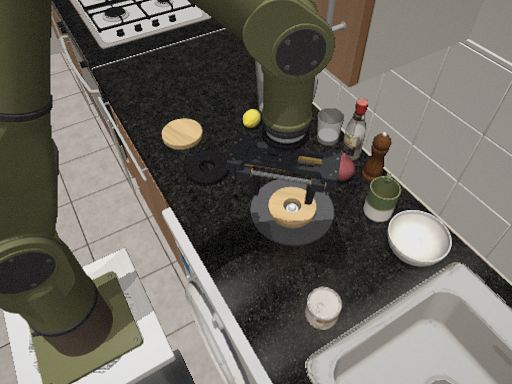

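Seated: the hole surrounds the stud in both views and the top face is parallel to the tray. The plain board is still at top (137.8,219.3), moved by less than 0.2 px. I'm handing it in.

```bash
python3 -c "
from h import *
print(r.finish_job())"
```

```text
the job is handed in; nothing more can be done
None
```

The holed board now sits over the stud and appears to lie flat on the tray. I nudged it from its low rim with the open fingers as a cradle, without gripping or lifting it, then backed the arm well clear and handed the job in.

- **Board:** in the top and wrist pictures the stud is centred in the hole to within a few millimetres. I judged it flat by eye from the two fixed views; I did not repeat the tilt fit. In the last scene picture a finger hid part of the board's top.
- **Plain board and look-alike:** the plain board moved less than 0.2 px. The black ring was not touched.
- **Force and time:** force readings at the end of each move stayed within about 2 N. The clock stood at 5.55 s of the allowed 27 s at the last check before hand-in.
- **Disagreement:** my first fit of the board's pose gave a tilt of only about 1.5°, against the stated 10°. Its centre, 37 mm from the stud, agreed with the description, so I used only that.

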